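# Clamp a test ring and seat the guide plate over its hidden pin

## Robot

A 6-joint arm with a two-finger parallel gripper is mounted at the origin on a cart in front of the work surface, level with it; the furniture and walls round the work are solid. World frame = base frame: x ahead of the robot, y to its left, z up, the work surface at z = 0. Lengths are in m, angles in rad, forces in N, time in s.
With the tool pointing down it reaches from about 0.25 to 0.775 m from the base axis. Payload 4 kg.
Tool frame: the origin (TCP) lies at the very end of the fingers, on their centre line; the grasp point (between the pads) lies 19 mm behind it; z points along the fingers, y is the direction in which the jaws open and shut (so a half turn about z gives the same grasp; the last joint's range is limited). The gripper opens to 94 mm and grips with 3 to 60 N. Pads are 16 mm wide; open, the fingers measure 119 mm over their backs; the gripper's body (75 mm by 177 mm) begins 78 mm behind the grasp point.
Start: joints at [-1.367, 0.087, 1.371, -0, 1.684, -0.103], TCP at [0.166, -0.524, 0.206] pointing down, gripper open.
Joint ranges: [-3.1, 3.1], [-0.76, 2.03], [0.27, 2.55], [-1.08, 4.22], [0.17, 2.65], [-2.57, 2.57]. Speed limits (rad/s): [2.79, 2.79, 3.14, 3.14, 3.14, 3.14].

## Interface

Orientations are given as [roll, pitch, yaw] about the fixed x, y, z axes, in that order (R = Rz(yaw) Ry(pitch) Rx(roll)).
In Python, from bench import robot, cams, models gives the robot as it stands.
- The arm moves only by the tool step_arm, never from a script. Its argument "series" is a list of rows, each a list of 5 numbers: the gripper command: -1 is shut, 1 is fully open, values between are in proportion, then the shift along the tool's x, y, z in mm, then the turn about the tool's z in degrees. A call has 1 to 20 rows; each row is the pose to reach, as a shift and turn from the pose commanded when the call began, along the tool's axes at that moment; what a row does not reach only later rows make up. A row lasts 1/8 s, in which the tool goes at most 62.5 mm and 10.7 degrees, less where a joint would pass 70% of its speed; a pose out of reach is approached as far as the arm can. A call with a gripper value outside its range is refused whole. The fingers move at their own pace and stop on an object; the grip force is fixed at half the most. Time passes only in rows, so rows that repeat a pose let the fingers close. It gives the time, the measured TCP pose, the force and the opening at its end, in the units of the state.
- robot.get_obs(): the state, without advancing time (a new reading comes with each control period).
- cams.snapshot(name): name is "scene" or "top" or "wrist"; returns a dict with "pixels" (420x560x3 uint8, red, green, blue), "fov_y" (degrees; the focal length in pixels is half the picture's height over the tangent of half this angle, whatever the lens; pixels are square), "cx", "cy" (the principal point, pixels), "R" (3x3) and "t" (3): a world point X has camera coordinates R X + t. Camera axes: x right, y down, z forward; pixel columns grow to the right and rows downward; lengths in m; the calibration is good to about 2 mm. The wrist camera is an equidistant fisheye: a pixel r from the principal point sees the ray r / f radians off the axis. A picture is of the moment at which its call begins. There is no depth.
- robot.close_job(): hands the job in, once; it reports no verdict.
Trained networks look in a picture, given as the dict that the camera call returned (one of the last four; its "shot" number tells which), for a name from the list of things; names that differ only in an ending like _2 or _b are one class to them, and where a whole thing is asked for, a point or a joint stands for the part that bears it (a point fixed in the world has none). Each returns a list of dicts, best first, with "p" (0 to 1); they miss things now and then, are a little off and sometimes report something else, mostly with a low value. They report only what shows in the picture. A call takes as long as a camera call. They do not tell look-alikes from the thing itself.
- models.find_in(picture, label): "position" ([x, y, z] in m, in world coordinates, good to about 4 mm: the middle of the surface that is visible of it).
- models.pinpoint(picture, label): "position" ([x, y, z] in m, in world coordinates, good to about 4 mm: a listed point, or the origin of a listed thing).
The state is a dict: "time": time; "joint_positions": joint angles; "qvel": joint speeds; "joint_torque": joint torques, N m; "tool_pos": TCP position; "ee_rot": TCP orientation; "wrist_force": force on the tool from outside, world axes, zero at the start; "wrist_torque": the same for the moment, N m; "width": finger opening in m.
Only numpy, scipy, OpenCV 4.12 (cv2) and the standard library are available. Lean on these libraries where they do the work, as an engineer would, in place of code of your own. Each camera call takes 0.05 s, during which the arm holds its last target. There are 200 camera calls.

## Task

Slide the fixture's jaw shut on the small ring lying in its channel until it presses the ring firmly against the fixed jaw. Then take the guide plate by its handle, bring it over the fixture with its round window above the clamped ring, let its blind hole drop over the locating pin, and press the plate down against the spring pad until it is fully home on the two rails. Finish while still holding it pressed down like that; leave the other things where they are.

Things in the scene. Friction and masses are not known exactly. Their poses are not given: they have to be found in the camera images.
- fixture: Pale brushed-aluminium base block, 84 (x) x 180 (y) x 18 mm, fixed on the worktop. Origin: centre of its underside; axes along its edges, z up. On its top (z = 18 mm), from -y to +y: the sliding jaw, a steel channel with the ring, the fixed jaw, then the locating pin with a spring pad and two rails.
- pin_top (a point): Centre of the top of the fixture's round locating pin, at fixture (0, +50, 37) mm. Diameter 10 mm, tapered over the top 2.5 mm; top 7 mm above the free spring pad. The plate hides it while it is put on.
- pad_top (a point): Centre of the top of the spring pad round the pin (31 x 44 mm, z = 30 mm when free). Beside it two steel rails along y (fixture x = +-16.5 to +-23.5, y = 24 to 76 mm), tops at z = 26 mm, are the plate's hard stop.
- ring_seat (a point): Point on the base's top (fixture 0, -10, 18 mm) where the ring's centre is when it touches the fixed jaw. The fixed jaw's face is at fixture y = +1.5 mm. The channel runs along y from -47 to +3 mm, 26 mm wide inside; walls and fixed jaw are 6 mm high.
- jaw: Sliding steel jaw; moves only along the fixture's y with about 3 N friction and stays put. Origin: foot of its upright dark tab, z = 18 mm. Tab 24 (x) x 12 (y) x 34 mm high; jaw face 36 mm ahead (+y), 6 mm high. Pushing to +y shuts it: ring clamped with the origin at about fixture y = -56.5 mm; it starts 15 to 23 mm short of that. The tab can be gripped or pushed.
- ring: Small brass ring, 23 mm diameter, 6 mm high, loose, lying flat in the fixture's channel. Origin: centre of its underside.
- guide_plate: Pale aluminium plate with an upright bar handle, about 0.22 kg, loose on the worktop, handle up. Origin: blind hole's axis, at the underside; z up. Plate 46 (x) x 106 (y, -76 to +30) x 13 mm thick. Handle: bar 14 (x) x 50 (y) mm centred above the hole, top 49 mm above the underside; its 26 x 56 mm foot ends at 17 mm. On the fixture its axes are parallel to the fixture's, same sense.
- bore (a point): Centre of the mouth of the plate's blind hole (the plate's origin). 12 mm diameter, 13 mm deep from below, 2 mm chamfer at the mouth, closed above by the handle. It is at z = 30 mm when the plate rests on the free spring pad, at 26 mm when home on the rails.
- window (a point): Centre of the plate's through window, 20 mm diameter, 60 mm from the hole along the plate's -y, at the underside.
- spring_pad (a joint): How far the spring pad is pressed down, in m: 0 free, 0.004 when the plate is home on the rails. The spring takes about 4 N to start and about 12 N at 0.004.
- weight_big: Bystander: brass weight, 21 mm diameter, 36 mm high, beside the fixture. Origin under its centre.
- spare_ring: Bystander: spare brass ring, 23 mm diameter, 6 mm high, lying on the worktop beside the fixture. Origin under its centre.
- stopwatch: Bystander: round stopwatch, 59 x 57 x 16 mm. Origin under its centre.
- marker: Bystander: marker pen, 17 x 134 x 18 mm, lying along its y beside the guide plate. Origin under its centre.
- petri_dish: Bystander: flat round dish, 88 mm diameter, 14 mm high. Origin under its centre.
- calculator: Bystander: calculator, 122 x 72 x 16 mm. Origin under its centre.
There are look-alikes about, which are no part of the job. What is shaped like the guide_plate but brown, green or purple is not meant.

How it is judged:
On the way, in this order (a step that is already met when the one before it is completed fails the run):
1. the sliding jaw presses the ring against the fixed jaw with more than 2.5 N (contact force between jaw and ring above 2.5 N and y of jaw in the frame of fixture above -0.0585 m), for 0.2 s.
2. the plate's hole has dropped over the pin (horizontal distance between bore and pin_top below 0.0025 m and z of bore in the frame of fixture below 0.033 m), for 0.1 s.
At the end, for the whole second after the job is handed in: Fingers hold the plate down (over 3 N): hole within 2.5 mm of the pin, underside 23 to 27.5 mm up, level within 0.06 rad, pad pressed over 2.7 mm, window within 6 mm of the ring; ring within 4 mm of its seat, jaw shut on it within 2 mm (horizontal distance between bore and pin_top below 0.0025 m and z of bore in the frame of fixture between 0.023 and 0.0275 m and angle between guide_plate's own z axis and vertical below 0.06 rad and horizontal distance between window and ring below 0.006 m and value of joint spring_pad above 0.0027 m and contact force between the fingers and guide_plate above 3 N and horizontal distance between ring and ring_seat below 0.004 m and y of jaw in the frame of fixture above -0.0585 m); the arm keeps its last pose, push and grip.
It fails at once if a bystander is moved more than 25 mm (distance of any of weight_big, spare_ring, stopwatch, marker, petri_dish, calculator from where it was at the start of the episode above 0.025 m).
It also fails if it takes over 48 s, if anything falls off the work surface, if the arm or the gripper's body presses on something with over 40 N, if the wrist force passes 120 N, or if a joint passes its speed limit or range.

## Working session

There is one attempt and no reset: what is moved stays moved. The work goes in short steps, Python scripts to look and compute and a tool call to move; the robot and the scene stay as the last step left them, time stands still between calls to the robot, and variables do not carry over. Pictures are saved under pics/ and viewed, about 8 in all and at most 12, crops included, and the job is handed in when it is done.

Besides the shell and the picture viewer there is one more tool, called after "Request:" as a command line: name --pt "numbers of a row" for each row, then --argument value for the rest. step_arm: Moves the arm, as the interface text tells. Its arguments: {"type":"object","properties":{"series":{"type":"array","items":{"type":"array","items":{"type":"number"}}}},"required":["series"]}

```bash
mkdir -p pics
cat > h.py <<'E'
import numpy as np, cv2
from bench import robot, cams, models
def save(p,n): cv2.imwrite('pics/'+n,cv2.cvtColor(np.asarray(p['pixels']),cv2.COLOR_RGB2BGR))
def proj(p,X):
    c=np.array(p['R'])@np.asarray(X,float)+np.array(p['t']); f=210/np.tan(np.radians(p['fov_y']/2))
    return np.array([p['cx']+f*c[0]/c[2],p['cy']+f*c[1]/c[2]])
def ray(p,u,v,z,fish=False):
    f=210/np.tan(np.radians(p['fov_y']/2)); d=np.array([(u-p['cx'])/f,(v-p['cy'])/f]); 
    if fish:
        r=np.linalg.norm(d); c=np.array([*(d/max(r,1e-9)*np.sin(r)),np.cos(r)])
    else: c=np.array([*d,1.])
    R=np.array(p['R']); o=-R.T@np.array(p['t']); w=R.T@c
    return o+w*(z-o[2])/w[2]
E
python3 - <<'E'
from h import *
o=robot.get_obs(); print(o['time'],o['tool_pos'],o['ee_rot'],o['width'])
for n in ['top','scene']:
    p=cams.snapshot(n); save(p,n+'0.png')
    print(n,p['fov_y'],p['cx'],p['cy'],(-np.array(p['R']).T@np.array(p['t'])).round(3))
    for l in ['fixture','pin_top','ring_seat','jaw','ring','guide_plate','window','bore','weight_big','spare_ring','marker','stopwatch']:
        print(l,[(np.round(d['position'],3).tolist(),round(d['p'],2)) for d in models.pinpoint(p,l)[:4]])
E
```

```text
0.0 [ 0.16599883 -0.52379238  0.20431247] [-3.13943456e+00 -2.29426547e-04  3.06826270e-01] 0.09365745044543641
top 54.28985634308426 283.3258026307768 206.34251614357055 [ 0.439 -0.04   1.175]
fixture [([0.564, 0.084, -0.001], 0.86), ([0.506, -0.284, -0.001], 0.6)]
pin_top [([0.554, 0.135, 0.04], 0.62)]
ring_seat [([0.568, 0.076, 0.022], 0.92)]
jaw [([0.582, 0.018, 0.017], 0.54)]
ring []
guide_plate [([0.504, -0.136, -0.0], 0.91), ([0.374, -0.065, 0.001], 0.79), ([0.506, -0.282, -0.002], 0.77), ([0.392, -0.276, -0.004], 0.63)]
window [([0.519, -0.342, -0.001], 0.9), ([0.512, -0.196, -0.002], 0.81), ([0.336, -0.271, 0.003], 0.81), ([0.555, 0.135, 0.028], 0.46)]
bore [([0.502, -0.135, -0.0], 0.94), ([0.378, -0.066, -0.004], 0.84), ([0.393, -0.276, 0.001], 0.8), ([0.511, -0.284, 0.004], 0.71)]
weight_big [([0.519, -0.343, -0.0], 0.54), ([0.652, 0.146, -0.004], 0.47)]
spare_ring [([0.466, 0.07, 0.002], 0.39)]
marker [([0.606, -0.277, 0.002], 0.67)]
stopwatch [([0.539, -0.458, 0.001], 0.84)]
scene 53.28048898903461 285.585353973524 215.10787832522595 [-0.309 -0.542  1.137]
fixture []
pin_top []
ring_seat []
jaw []
ring []
guide_plate [([0.504, -0.281, 0.001], 0.66), ([0.371, -0.064, -0.0], 0.66), ([0.392, -0.273, -0.0], 0.6)]
window [([0.409, -0.015, 0.001], 0.8), ([0.333, -0.272, -0.0], 0.65), ([0.518, -0.341, -0.002], 0.51)]
bore [([0.394, -0.274, 0.004], 0.64), ([0.508, -0.282, -0.002], 0.55)]
weight_big [([0.654, 0.146, 0.004], 0.6), ([0.506, -0.282, -0.001], 0.44)]
spare_ring [([0.517, -0.341, -0.003], 0.59)]
marker []
stopwatch []
```

View pics/top0.png

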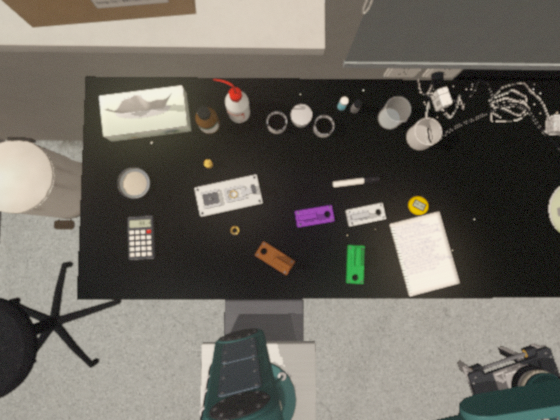

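View pics/scene0.png

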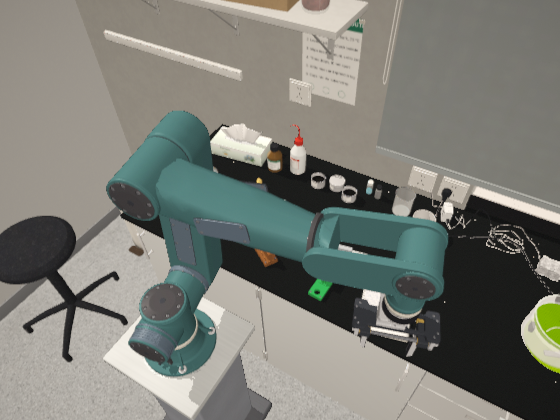

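Run:
```python
from h import *
p=cams.snapshot('top'); im=np.asarray(p['pixels'])
big=[]
for n,(x0,y0,x1,y1),z in [('fix',(180,160,275,230),.018),('plate',(335,195,395,235),.013)]:
    c=im[y0:y1,x0:x1]; g=cv2.resize(c,None,fx=6,fy=6,interpolation=cv2.INTER_CUBIC)
    m=(g.min(2)>120).astype(np.uint8)
    m=cv2.morphologyEx(m,cv2.MORPH_CLOSE,np.ones((25,25)))
    cs,_=cv2.findContours(m,cv2.RETR_EXTERNAL,cv2.CHAIN_APPROX_NONE); k=max(cs,key=cv2.contourArea)
    b=cv2.boxPoints(cv2.minAreaRect(k)); px=(b+.5)/6-.5+[x0,y0]
    W=np.array([ray(p,u,v,z) for u,v in px]); e=np.diff(np.vstack([W,W[:1]]),axis=0)
    print(n,W.mean(0).round(4),[(round(np.hypot(*q[:2])*1e3,1),round(np.degrees(np.arctan2(q[1],q[0])),1)) for q in e])
    cv2.drawContours(g,[b.astype(int)],0,(255,0,0),1); big.append(g)
g=np.zeros((sum(b.shape[0] for b in big),max(b.shape[1] for b in big),3),np.uint8); r=0
for b in big: g[r:r+b.shape[0],:b.shape[1]]=b; r+=b.shape[0]
g=cv2.resize(g,None,fx=.85,fy=.85); save({'pixels':g},'crop1.png'); print(g.shape)
```

```text
fix [0.5652 0.0849 0.018 ] [(np.float64(182.9), np.float64(-77.5)), (np.float64(87.4), np.float64(-167.7)), (np.float64(181.9), np.float64(102.3)), (np.float64(86.8), np.float64(12.9))]
plate [ 0.5116 -0.3069  0.013 ] [(np.float64(111.7), np.float64(-78.5)), (np.float64(50.0), np.float64(-169.6)), (np.float64(111.4), np.float64(101.4)), (np.float64(49.8), np.float64(10.8))]
(561, 484, 3)
```

View pics/crop1.png

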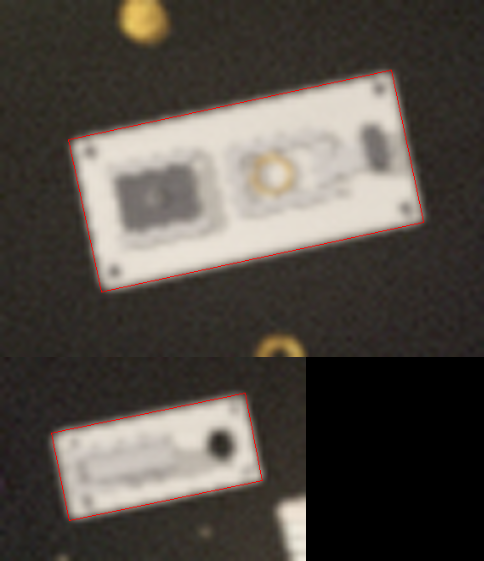

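Request:
step_arm --pt "0 556 -400 0 -85" --pt "0 556 -400 0 -85" --pt "0 556 -400 0 -85" --pt "0 556 -400 0 -85" --pt "0 556 -400 0 -85" --pt "0 556 -400 0 -85" --pt "0 556 -400 0 -85" --pt "0 556 -400 0 -85" --pt "0 556 -400 0 -85" --pt "0 556 -400 0 -85" --pt "0 556 -400 0 -85" --pt "0 556 -400 0 -85" --pt "0 556 -400 0 -85"

```text
time: 2.98
tool_pos: [0.575, 0.0246, 0.2052]
ee_rot: [-3.141, 0.001, 1.791]
wrist_force: [-0.7, -0.3, 0.3]
width: 0.0469
```

Run:
```python
from h import *
o=robot.get_obs(); print(o['time'],o['tool_pos'],o['ee_rot'],o['width'],o['joint_positions'])
p=cams.snapshot('wrist'); save(p,'w1.png'); print(p['fov_y'],p['cx'],p['cy'])
for l in ['fixture','pin_top','ring_seat','jaw','ring']:
    print(l,[(np.round(d['position'],4).tolist(),round(d['p'],2)) for d in models.pinpoint(p,l)[:3]])
```

```text
2.975 [0.57500401 0.02455968 0.20519558] [-3.14053135e+00  5.65225186e-04  1.79062362e+00] 0.046885114269157584 [-5.53078820e-02  1.45014604e-01  1.30757859e+00 -8.38232266e-04
  1.68986724e+00 -2.75234088e-01]
65.70646984690485 281.8781851965285 205.71414748783573
fixture []
pin_top [([0.5528, 0.1344, 0.0321], 0.59)]
ring_seat [([0.5674, 0.0792, 0.0169], 0.92)]
jaw [([0.5803, 0.0154, 0.0179], 0.69)]
ring [([0.569, 0.0728, 0.0208], 0.45)]
```

View pics/w1.png

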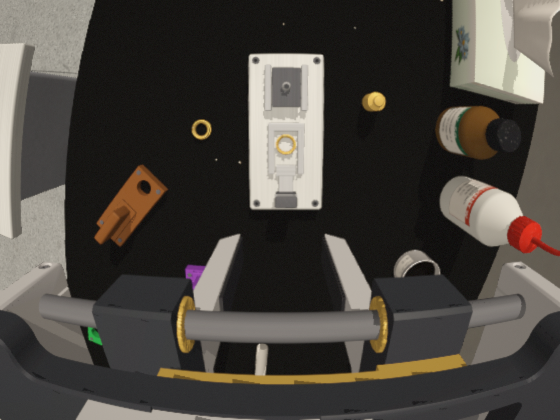

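Run:
```python
from h import *
p=cams.snapshot('wrist'); im=np.asarray(p['pixels'])
c=[ray(p,u,v,.018,True)[:2] for u,v in [(249,55.5),(323,55.5),(323.5,208.5),(249,209)]]
c=np.array(c);print(c.round(4),c.mean(0).round(4)); a=c[0]+c[1]-c[2]-c[3];print(np.degrees(np.arctan2(-a[0],a[1])))
print('tab',ray(p,286,201,.052,True),'pin',ray(p,286,86,.037,True))
g=cv2.resize(im[45:215,240:335],None,fx=5,fy=5,interpolation=cv2.INTER_CUBIC)[:, :]
g=cv2.resize(g,None,fx=.7,fy=.7);save({'pixels':g},'w1c.png')
```

```text
[[ 0.506   0.1628]
 [ 0.5867  0.181 ]
 [ 0.6281  0.0085]
 [ 0.5425 -0.0111]] [0.5658 0.0853]
12.672473906376691
tab [0.58060241 0.01600388 0.052     ] pin [0.55430978 0.13458746 0.037     ]
```

View pics/w1c.png

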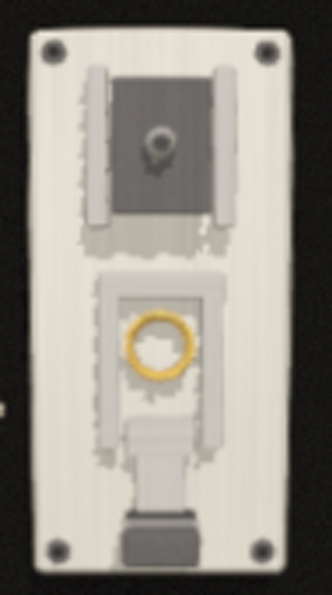

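Request:
step_arm --pt "0 -10 4 62 0" --pt "0 -10 4 124 0" --pt "0 -10 4 150 0" --pt "0 -10 4 170 0" --pt "0 -10 4 178 0" --pt "-0.8 -10 4 178 0" --pt "-0.8 -10 4 178 0" --pt "-0.8 -10 4 178 0" --pt "-0.8 -10 4 178 0"

```text
time: 4.45
tool_pos: [0.5812, 0.0156, 0.0289]
ee_rot: [-3.141, 0.001, 1.79]
wrist_force: [-4.8, -0.3, 5.7]
width: 0.0237
```

Run:
```python
from h import *
o=robot.get_obs(); print(o['time'],o['tool_pos'],o['ee_rot'],o['width'],o['wrist_force'])
```

```text
4.45 [0.58115356 0.01558563 0.02885141] [-3.14116948e+00  9.14231034e-04  1.79032011e+00] 0.02367141642930581 [-4.7971192  -0.32729391  5.71264398]
```

Gripped the tab (24 mm). Push +y of the fixture (= tool x).

Request:
step_arm --pt "-0.8 4 0 0 0" --pt "-0.8 8 0 0 0" --pt "-0.8 11 0 0 0" --pt "-0.8 13 0 0 0" --pt "-0.8 14 0 0 0"

```text
time: 5.08
tool_pos: [0.5784, 0.0281, 0.0288]
ee_rot: [-3.141, 0.003, 1.79]
wrist_force: [-3.8, -3.9, 5.6]
width: 0.024
```

Request:
step_arm --pt "-0.8 1 0 0 0" --pt "-0.8 2 0 0 0"

```text
time: 5.32
tool_pos: [0.578, 0.03, 0.0288]
ee_rot: [-3.141, 0.003, 1.79]
wrist_force: [-3.5, -3.9, 4.9]
width: 0.0236
```

Request:
step_arm --pt "-0.8 1 0 0 0" --pt "-0.8 2 0 0 0" --pt "-0.8 2 0 0 0"

```text
time: 5.7
tool_pos: [0.5775, 0.0318, 0.0288]
ee_rot: [-3.141, 0.003, 1.79]
wrist_force: [-3.5, -4.6, 6.1]
width: 0.0236
```

Request:
step_arm --pt "-0.8 1 0 0 0" --pt "-0.8 2 0 0 0" --pt "-0.8 2 0 0 0"

```text
time: 6.08
tool_pos: [0.5775, 0.0323, 0.0288]
ee_rot: [-3.141, 0.006, 1.79]
wrist_force: [-3.4, -7.8, 4.6]
width: 0.024
```

Request:
step_arm --pt "-0.8 1 0 0 0" --pt "-0.8 2 0 0 0" --pt "-0.8 3 0 0 0" --pt "-0.8 3 0 0 0" --pt "-0.8 3 0 0 0" --pt "-0.8 3 0 0 0"

```text
time: 6.82
tool_pos: [0.5773, 0.0327, 0.0288]
ee_rot: [-3.141, 0.011, 1.789]
wrist_force: [-2.6, -12.9, 3.7]
width: 0.0235
```

Run:
```python
from h import *
o=robot.get_obs(); print(o['time'],o['tool_pos'],o['ee_rot'],o['width'],o['wrist_force'])
d=np.array(o['tool_pos'][:2])-[.5655,.085];a=np.radians(12.6);print(d@[-np.sin(a),np.cos(a)])
p=cams.snapshot('wrist'); im=np.asarray(p['pixels']); save({'pixels':cv2.resize(im[60:340,140:420],None,fx=2,fy=2)},'w2.png')
```

```text
6.825 [0.5773444  0.03267157 0.02882328] [-3.14144684  0.01065454  1.78899799] 0.02345586980916141 [ -2.55082347 -12.8600306    3.70113271]
-0.05365197049026832
```

View pics/w2.png

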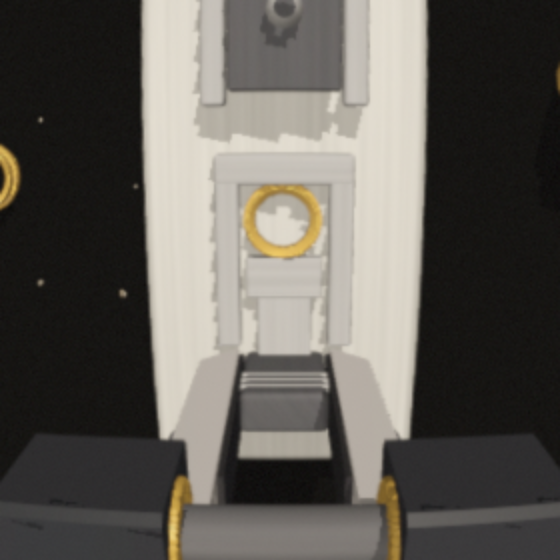

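Request:
step_arm --pt "0 -3 0 0 0" --pt "0 -3 0 0 0" --pt "0 -3 0 -10 0" --pt "0 -3 0 -60 0" --pt "0 -3 0 -120 0" --pt "0 -10 -5 -160 0" --pt "0 -60 -28 -160 1.5" --pt "0 -120 -56 -160 1.5" --pt "0 -180 -84 -160 1.5" --pt "0 -240 -112 -160 1.5" --pt "0 -296 -138 -160 1.5" --pt "0 -296 -138 -160 1.5" --pt "0 -296 -138 -160 1.5"

```text
time: 8.5
tool_pos: [0.5064, -0.2804, 0.1878]
ee_rot: [3.141, -0.0, 1.763]
wrist_force: [-0.2, -0.6, 0.3]
width: 0.047
```

Run:
```python
from h import *
o=robot.get_obs(); print(o['time'],o['tool_pos'],o['ee_rot'],o['width'],o['wrist_force'])
p=cams.snapshot('wrist'); im=np.asarray(p['pixels']); save(p,'w3.png')
print('org px guess')
for l in ['guide_plate','window','bore']:
    print(l,[(np.round(d['position'],4).tolist(),round(d['p'],2)) for d in models.pinpoint(p,l)[:3]])
```

```text
8.5 [ 0.50637027 -0.28038237  0.18778751] [ 3.14078631e+00 -4.76068337e-04  1.76337212e+00] 0.04699258764407152 [-0.18009207 -0.64290214  0.2583714 ]
org px guess
guide_plate [([0.5037, -0.1373, 0.0003], 0.95), ([0.5061, -0.2854, 0.0003], 0.77), ([0.3899, -0.2717, -0.0007], 0.66)]
window [([0.3364, -0.2727, 0.0012], 0.83), ([0.5184, -0.3441, 0.0017], 0.82), ([0.5119, -0.1984, 0.0027], 0.65)]
bore [([0.5043, -0.2831, -0.0007], 0.78), ([0.3927, -0.2766, 0.0041], 0.7), ([0.5065, -0.1377, -0.0007], 0.6)]
```

View pics/w3.png

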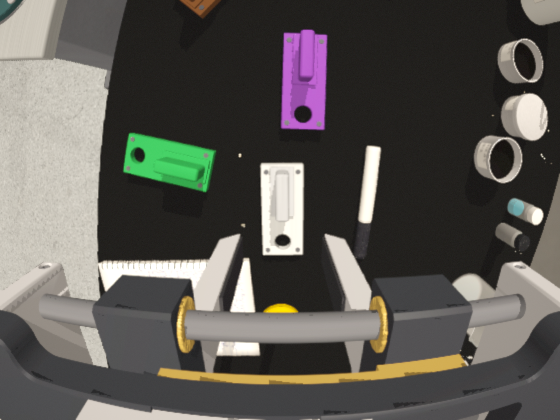

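```bash
cat >> h.py <<'E'
def rect(p,c,yaw,z,half=(.08,.08),res=.00025):
    """orthophoto at height z in a frame at c with yaw (deg): col=+x, row=-y"""
    a=np.radians(yaw); nx,ny=int(2*half[0]/res),int(2*half[1]/res)
    X,Y=np.meshgrid((np.arange(nx)-nx/2)*res,(ny/2-np.arange(ny))*res)
    W=np.stack([c[0]+np.cos(a)*X-np.sin(a)*Y,c[1]+np.sin(a)*X+np.cos(a)*Y,np.full_like(X,z)],-1)
    C=W@np.array(p['R']).T+np.array(p['t']); r=np.linalg.norm(C[...,:2],axis=-1)
    k=210/np.tan(np.radians(p['fov_y']/2))*np.arctan2(r,C[...,2])/np.maximum(r,1e-9)
    return cv2.remap(np.asarray(p['pixels']),(p['cx']+k*C[...,0]).astype(np.float32),(p['cy']+k*C[...,1]).astype(np.float32),cv2.INTER_CUBIC)
E
python3 - <<'E'
from h import *
p=cams.snapshot('wrist'); c=(.507,-.284)
g=rect(p,c,11,.013); m=(g.min(2)>110).astype(np.uint8); m=cv2.morphologyEx(m,cv2.MORPH_OPEN,np.ones((15,15)))
m=cv2.morphologyEx(m,cv2.MORPH_CLOSE,np.ones((31,31)))
cs,_=cv2.findContours(m,cv2.RETR_EXTERNAL,cv2.CHAIN_APPROX_NONE)
k=min(cs,key=lambda k:np.hypot(*(np.array(cv2.minAreaRect(k)[0])-320)) if cv2.contourArea(k)>5000 else 1e9); R=cv2.minAreaRect(k); print(R, 'size mm',np.array(R[1])*.25)
x,y=(R[0][0]-320)*.25,(320-R[0][1])*.25; print('plate centre local mm',x,y)
h=rect(p,c,11,.049)
cv2.drawContours(g,[cv2.boxPoints(R).astype(int)],0,(255,0,0),1)
for q in(g,h): cv2.drawMarker(q,(320,320),(255,0,0),0,20,1)
v=np.hstack([g[60:620,140:500],h[60:620,140:500]]);save({'pixels':v},'w3c.png')
E
```

```text
((318.82464599609375, 411.77825927734375), (453.6373291015625, 192.75372314453125), 89.5264892578125) size mm [113.40933228  48.18843079]
plate centre local mm -0.2938385009765625 -22.944564819335938
```

View pics/w3c.png

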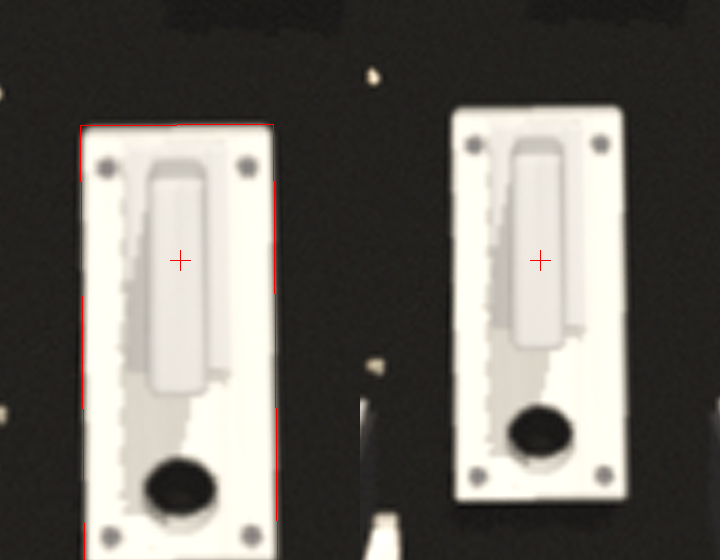

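Request:
step_arm --pt "0 -2 0 60 0" --pt "0 -2 0 115 0" --pt "0 -2 0 140 0" --pt "0 -2 0 158 0" --pt "0 -2 0 166 0" --pt "0 -2 0 166 0" --pt "-0.9 -2 0 166 0" --pt "-0.9 -2 0 166 0" --pt "-0.9 -2 0 166 0" --pt "-0.9 -2 0 166 0" --pt "-0.9 -2 0 166 0"

```text
time: 10.12
tool_pos: [0.5067, -0.2826, 0.0219]
ee_rot: [3.141, 0.0, 1.764]
wrist_force: [1.1, -0.7, 2.0]
width: 0.014
```

Request:
step_arm --pt "-0.9 0 0 -10 0" --pt "-0.9 0 0 -50 0" --pt "-0.9 0 0 -100 0" --pt "-0.9 0 0 -100 0" --pt "-0.9 0 0 -100 0"

```text
time: 10.75
tool_pos: [0.506, -0.2821, 0.1206]
ee_rot: [-3.14, -0.001, 1.764]
wrist_force: [-0.6, 0.8, -2.3]
width: 0.0139
```

Run:
```python
from h import *
o=robot.get_obs(); print(o['time'],o['tool_pos'],o['ee_rot'],o['width'],o['wrist_force'])
p=cams.snapshot('wrist'); t=o['tool_pos']; y=np.degrees(o['ee_rot'][2])-90
g=rect(p,t,y,t[2]-.021+.013,(.04,.09)); cv2.drawMarker(g,(160,360),(255,0,0),0,20,1)
im=cv2.resize(np.asarray(p['pixels'])[100:380,140:420],None,fx=2,fy=2)
v=np.zeros((720,320+280,3),np.uint8); v[:,:320]=g; v[:280,320:]=cv2.resize(im,(280,280))
save({'pixels':v[:600] if 0 else cv2.resize(v,None,fx=.83,fy=.83)},'w4.png')
for l in ['window','bore']:
    print(l,[(np.round(d['position'],4).tolist(),round(d['p'],2)) for d in models.pinpoint(p,l)[:3]])
```

```text
10.75 [ 0.50599544 -0.28206023  0.12058987] [-3.14048989e+00 -1.05781827e-03  1.76414293e+00] 0.0139345816961768 [-0.64532788  0.81252476 -2.2882476 ]
window [([0.5192, -0.343, 0.0998], 0.85), ([0.3344, -0.2723, 0.0043], 0.66), ([0.5125, -0.1996, 0.0031], 0.59)]
bore [([0.3941, -0.2786, 0.0003], 0.72), ([0.5044, -0.2814, 0.0969], 0.71), ([0.5055, -0.1346, 0.0032], 0.65)]
```

View pics/w4.png

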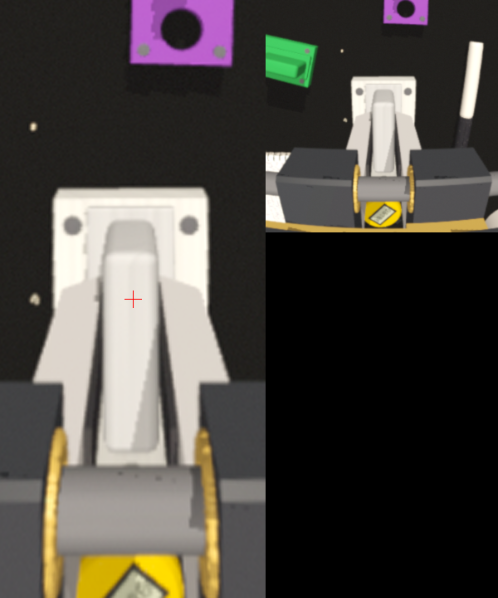

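Run:
```python
from h import *
o=robot.get_obs(); p=cams.snapshot('wrist'); t=np.array(o['tool_pos']); y=np.degrees(o['ee_rot'][2])-90
print('cam rel',-np.array(p['R']).T@np.array(p['t'])-t)
out=[]
for z in (.049,.013,0):
    g=rect(p,t,y,t[2]-.0219+z,(.03,.06)); s=cv2.GaussianBlur(cv2.cvtColor(g,cv2.COLOR_RGB2GRAY),(0,0),2).astype(float)
    cols=slice(110,130) if z==.049 else slice(60,75)
    d=np.gradient(s[:,cols].mean(1)); i=[k for k in range(2,len(d)-2) if abs(d[k])>1 and abs(d[k])==abs(d[k-2:k+3]).max()]
    print(z,[(round((240-k)*.25,1),round(d[k],1)) for k in i])
    out.append(g)
v=np.hstack(out); save({'pixels':v},'w5.png')
```

```text
cam rel [-0.01431363  0.07265781  0.17996637]
0.049 [(41.0, np.float64(29.0)), (38.8, np.float64(6.0)), (37.0, np.float64(-4.5)), (35.8, np.float64(1.3)), (33.2, np.float64(-6.0)), (25.2, np.float64(5.4)), (22.8, np.float64(-1.1)), (-22.5, np.float64(-3.6)), (-24.0, np.float64(3.4)), (-26.5, np.float64(-14.8)), (-28.5, np.float64(2.6)), (-31.5, np.float64(1.3)), (-32.5, np.float64(1.5)), (-32.8, np.float64(1.5)), (-33.0, np.float64(1.5)), (-33.2, np.float64(1.5)), (-45.0, np.float64(-1.9)), (-46.5, np.float64(-2.3)), (-48.8, np.float64(7.7)), (-52.5, np.float64(-8.0)), (-55.0, np.float64(7.0)), (-57.8, np.float64(1.5))]
0.013 [(33.2, np.float64(26.0)), (30.0, np.float64(5.1)), (28.0, np.float64(-3.2)), (25.8, np.float64(-1.2)), (23.2, np.float64(-1.6)), (21.5, np.float64(1.0)), (21.2, np.float64(1.0)), (19.8, np.float64(1.9)), (15.8, np.float64(-1.0)), (10.8, np.float64(1.7)), (5.5, np.float64(-1.9)), (-15.5, np.float64(-1.7)), (-17.5, np.float64(-1.4)), (-21.0, np.float64(-1.8)), (-21.8, np.float64(-1.8)), (-23.0, np.float64(-1.6)), (-27.5, np.float64(-1.7)), (-29.0, np.float64(-1.4)), (-31.0, np.float64(-1.5)), (-33.0, np.float64(-1.5)), (-33.8, np.float64(-1.5)), (-34.0, np.float64(-1.5)), (-35.8, np.float64(-1.2)), (-39.5, np.float64(1.4)), (-51.0, np.float64(3.9)), (-54.0, np.float64(1.5)), (-54.5, np.float64(1.5)), (-58.2, np.float64(1.2))]
0 [(30.2, np.float64(25.4)), (27.0, np.float64(5.2)), (25.0, np.float64(-4.3)), (23.8, np.float64(1.3)), (1.2, np.float64(-1.9)), (-5.5, np.float64(-1.4)), (-15.8, np.float64(-1.6)), (-18.0, np.float64(-1.4)), (-21.8, np.float64(-1.8)), (-23.8, np.float64(-1.5)), (-24.0, np.float64(-1.5)), (-26.0, np.float64(-1.0)), (-27.8, np.float64(-1.9)), (-29.5, np.float64(-1.7)), (-29.8, np.float64(-1.7)), (-32.8, np.float64(-1.4)), (-34.2, np.float64(-1.5)), (-47.2, np.float64(1.7)), (-54.2, np.float64(1.2)), (-55.5, np.float64(1.3)), (-59.0, np.float64(1.4))]
```

View pics/w5.png

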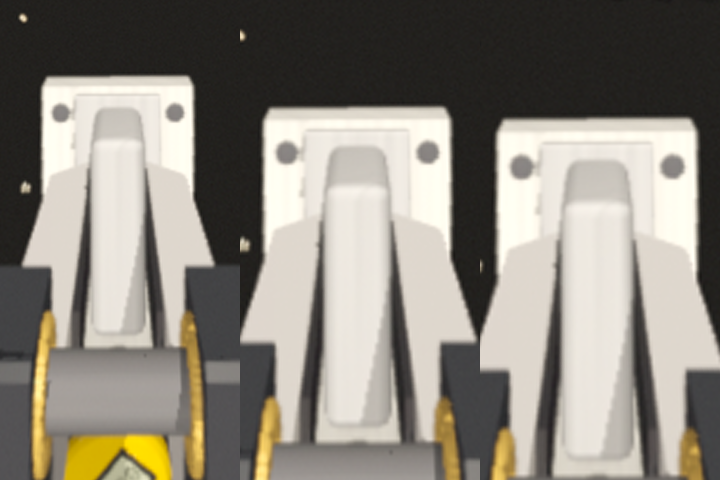

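Request:
step_arm --pt "-0.9 55 17 0 -1.5" --pt "-0.9 110 35 0 -1.5" --pt "-0.9 165 53 0 -1.5" --pt "-0.9 220 71 0 -1.5" --pt "-0.9 275 90 0 -1.5" --pt "-0.9 310 110 0 -1.5" --pt "-0.9 330 127 0 -1.5" --pt "-0.9 330 127 0 -1.5" --pt "-0.9 330 127 0 -1.5"

```text
time: 12.08
tool_pos: [0.567, 0.0651, 0.1205]
ee_rot: [-3.139, 0.0, 1.79]
wrist_force: [0.6, -0.7, -2.1]
width: 0.0136
```

Run:
```python
from h import *
o=robot.get_obs(); p=cams.snapshot('wrist'); t=np.array(o['tool_pos']); y=np.degrees(o['ee_rot'][2])-90
print(o['time'],t,y,o['width'])
c=(.5545,.1342)
g=rect(p,c,12.6,.037,(.045,.06)); h=rect(p,c,12.6,.018,(.055,.06))
cv2.drawMarker(g,(180,240),(255,0,0),0,40,1);cv2.drawMarker(h,(220,240),(255,0,0),0,40,1)
v=np.hstack([g,h]);save({'pixels':v},'w6.png')
# tool->target in tool axes
a=np.radians(y+90); d=np.array(c)-t[:2]; print(d@[np.cos(a),np.sin(a)],d@[np.sin(a),-np.cos(a)])
print([(np.round(d['position'],4).tolist(),round(d['p'],2)) for d in models.pinpoint(p,'pin_top')[:3]])
```

```text
12.075 [0.56704758 0.06509962 0.12047786] 12.563475733551329 0.013575391758691149
0.07017517857141531 0.0027836484178590352
[([0.5511, 0.1341, 0.0373], 0.92)]
```

View pics/w6.png

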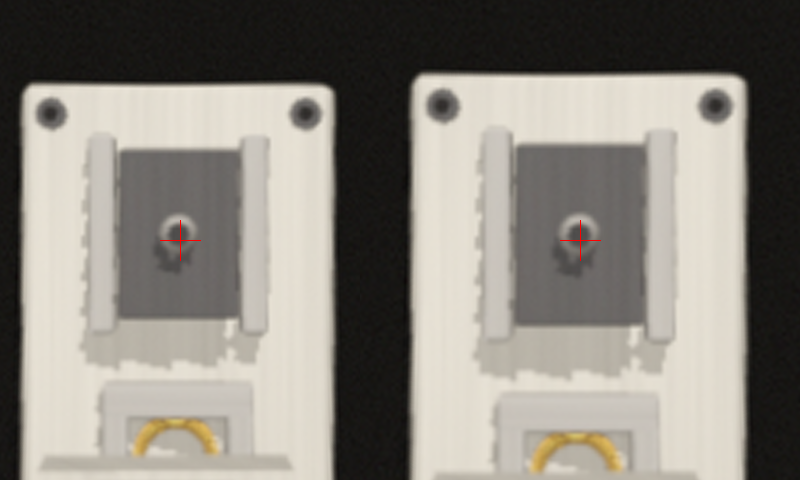

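Request:
step_arm --pt "-0.9 40 2.4 0 0" --pt "-0.9 65 2.4 0 0" --pt "-0.9 71.5 2.4 20 0" --pt "-0.9 71.5 2.4 45 0" --pt "-0.9 71.5 2.4 57 0" --pt "-0.9 71.5 2.4 60 0" --pt "-0.9 71.5 2.4 60 0"

```text
time: 13.05
tool_pos: [0.555, 0.1357, 0.0621]
ee_rot: [3.141, 0.0, 1.79]
wrist_force: [-0.3, 0.3, -1.5]
width: 0.0141
```

Request:
step_arm --pt "-0.9 0 0 2 0" --pt "-0.9 0 0 4 0" --pt "-0.9 0 0 6 0" --pt "-0.9 0 0 6 0" --pt "-0.9 0 0 6 0"

```text
time: 13.68
tool_pos: [0.5546, 0.1361, 0.0555]
ee_rot: [3.142, 0.0, 1.79]
wrist_force: [0.3, -0.9, -1.6]
width: 0.0137
```

Request:
step_arm --pt "-0.9 0 0 2 0" --pt "-0.9 0 0 3 0" --pt "-0.9 0 0 4 0" --pt "-0.9 0 0 4 0"

```text
time: 14.18
tool_pos: [0.5546, 0.1361, 0.0519]
ee_rot: [3.141, 0.0, 1.79]
wrist_force: [-1.3, 0.4, 0.9]
width: 0.0137
```

Request:
step_arm --pt "-0.9 0 0 1 0" --pt "-0.9 0 0 2 0" --pt "-0.9 0 0 3 0" --pt "-0.9 0 0 4 0" --pt "-0.9 0 0 4 0" --pt "-0.9 0 0 4 0"

```text
time: 14.92
tool_pos: [0.5547, 0.1361, 0.0489]
ee_rot: [3.141, 0.0, 1.79]
wrist_force: [-4.0, -0.7, 6.9]
width: 0.0138
```

Request:
step_arm --pt "-0.9 0 0 1 0" --pt "-0.9 0 0 2 0" --pt "-0.9 0 0 3 0" --pt "-0.9 0 0 3 0" --pt "-0.9 0 0 3 0"

```text
time: 15.55
tool_pos: [0.5547, 0.1361, 0.0479]
ee_rot: [3.14, 0.0, 1.791]
wrist_force: [-6.9, -0.8, 15.8]
width: 0.0139
```

Request:
step_arm --pt "-0.9 0 0 1 0" --pt "-0.9 0 0 2 0" --pt "-0.9 0 0 2 0" --pt "-0.9 0 0 2 0"

```text
time: 16.05
tool_pos: [0.5547, 0.1361, 0.0478]
ee_rot: [3.14, 0.0, 1.791]
wrist_force: [-10.7, -2.4, 22.4]
width: 0.0142
```

Run:
```python
from h import *
o=robot.get_obs(); p=cams.snapshot('wrist'); print(o['time'],o['tool_pos'],o['ee_rot'],o['wrist_force'],o['width'])
q=cams.snapshot('top'); a=cv2.resize(np.asarray(p['pixels'])[40:320,140:420],(560,560)); b=cv2.resize(np.asarray(q['pixels'])[130:270,190:250],(240,560))
save({'pixels':np.hstack([a,b])},'w7.png')
```

```text
16.05 [0.55470554 0.13614941 0.04781518] [3.13998231e+00 4.81471886e-04 1.79056297e+00] [-10.73442997  -2.36127693  22.3988839 ] 0.014219630976208946
```

View pics/w7.png

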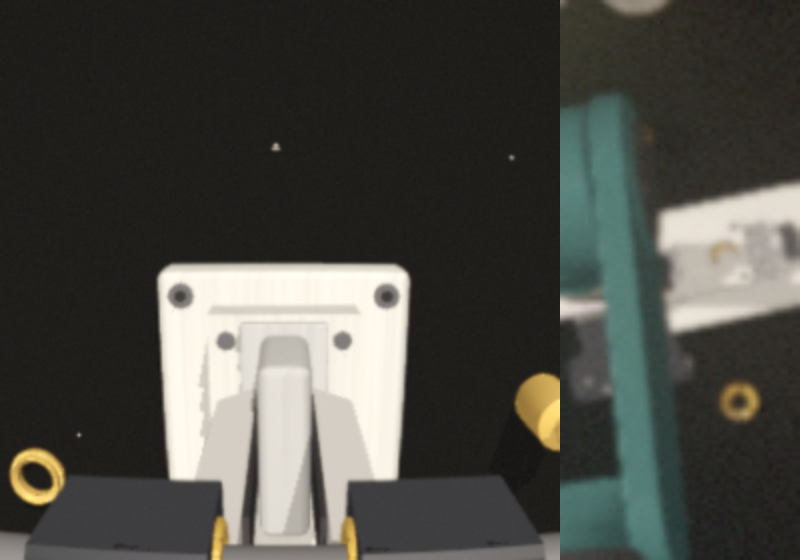

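Run:
```python
from h import *
print(robot.close_job()); o=robot.get_obs(); print(o['time'],o['tool_pos'],o['wrist_force'])
```

```text
the job is handed in; nothing more can be done
None
the job is handed in; nothing more can be done
```

I shut the jaw on the ring, dropped the guide plate over the locating pin, pressed it home on the rails and handed the job in while still holding it down. The clock stood at about 16 s of the 48 s allowed. The hand-in gives no verdict, so the points below come from my own last checks.

- **Jaw:** I gripped the tab and pushed it about 17 mm, until the wrist force rose to about 13 N. That is roughly 9 N on the ring after subtracting the jaw's friction. The wrist picture showed the ring touching both the jaw and the fixed jaw.
- **Plate over the pin:** I gripped the pale plate by its handle. It went down past the pin top with no extra force, so the hole had dropped over the pin.
- **Pressed home:** The plate stopped hard with the tool at z = 47.8 mm, which puts its underside at about 26 mm. The wrist force was about 22 N upward, with about 11 N sideways along x. It was level to about 0.002 rad.
- **Last pictures:** The ring showed through the window, and the spare ring and big weight were still in their places. The arm hid part of the fixture from above. I did not look at the other bystanders again.

The early pin and plate position estimates differed from each other by 2 to 3 mm. I settled this with a close wrist-camera view just before lowering the plate. I could not read the pad travel, the finger-plate force or the jaw position directly; I inferred them from the tool height, the forces and the pictures.

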